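# Nest the blue grit pans in the glass-cutting shop

## Task

Nest the small blue grit pan inside the large blue grit pan, standing upright and fully home on its floor, with the small pan's handle turned at least about a quarter turn away from the large pan's handle so that the two clear each other. Lower it in gently and let go. Leave the large pan standing where it is, and leave the small yellow pan alone.

Things in the scene. Friction and masses are not known exactly. Their poses are not given: they have to be found in the camera images.
- small_blue: Small round open blue metal pan, upright, 0.08-0.16 kg, mass centre 22 mm from its axis on the handle side. Underside 72 across, rim 84, 60 tall. One straight level black handle along its +x: 16 wide (y), 14 tall, out to 145 mm from the pan's axis, centre line 52 mm above the underside; it starts pointing roughly at the robot. Origin: centre of the underside, z up.
- small_blue_grip (a point): Point inside the small blue pan's handle, on its centre line, 95 mm from the pan's axis (local 95, 0, 52 mm): pinch the handle here from above. It stays outside the large pan's rim when nested. Same axes as the pan.
- large_blue: Large round open blue metal pan, loose, upright, 0.55 kg. Rim 120 across, 46 tall; floor 4 thick, 98 clear. Black handle 20 wide along its +x (roughly to the robot), climbing from the rim to 90 mm up at 163 mm out: no other handle can lie over it. Origin: centre of the underside, z up. Fully home, the small pan's origin is 4 mm above it, its handle 3 mm or more over the rim.
- small_yellow: Small yellow pan, same shape, size and axes as the small blue one, on either side of it. Leave it alone. (An amber vase, a grinding wheel and a cork block, up to 120 mm tall, stand further back, beyond x = 0.72 m, and are not needed.)
Things that resemble listed ones, but are neither listed nor needed, are in the scene too. Leave any pink look-alike of the small_blue alone. Leave any pink look-alike of the large_blue alone.

How it is judged:
By the outcome, as a careful person would: the job done as asked, in the order asked, and still so for the second after the job is handed in, with the robot touching nothing.
It also fails if it takes over 38 s, if anything falls off the work surface, if the arm or the gripper's body presses on something with over 40 N, if the wrist force passes 120 N, or if a joint passes its speed limit or range.

## Robot

A 7-joint arm with a two-finger parallel gripper is mounted at the origin on the work surface. World frame = base frame: x ahead of the robot, y to its left, z up, the work surface at z = 0. Lengths are in m, angles in degrees, forces in N, time in s.
With the tool pointing down it reaches from about 0.425 to 0.875 m from the base axis. Payload 4.7 kg.
Tool frame: the origin (TCP) lies at the very end of the fingers, on their centre line; the grasp point (between the pads) lies 19 mm behind it (env.grasp_offset is the distance from the TCP to the grasp point, in m); z points along the fingers, y is the line along which they close (so a half turn about z gives the same grasp; the last joint's range is limited). The gripper opens to 87 mm and grips with 3 to 60 N. Pads are 19 mm wide; open, the fingers measure 117 mm over their backs; the gripper's body (75 mm by 190 mm) begins 51 mm behind the grasp point.
Start: joints at [74.146, 18.392, -4.016, 83.108, 1.295, 78.541, -3.26], TCP at [0.186, -0.623, 0.223] pointing down, gripper open.
Joint ranges: [-163.93, 163.93], [-17.29, 119.83], [-79.2, 71.16], [3.27, 140.29], [-89.18, 269.18], [5.43, 117.66], [-154.24, 154.24]. Speed limits (degrees/s): [147.25, 147.25, 180, 180, 180, 180, 180].

## Interface

Orientations are given as [roll, pitch, yaw] about the fixed x, y, z axes, in that order (R = Rz(yaw) Ry(pitch) Rx(roll)).
In Python, from cell import env gives the robot as it stands. The module is installed in compiled form; this text tells all that it offers.
- The arm moves only by the tool drive_tool, never from a script. Its argument "moves" is one flat list of numbers, 5 for each row, row after row: the shift along the tool's x, y, z in units of 40 mm (1.0 is 40 mm), then the turn about the tool's z in units of 10 degrees (1.0 is 10 degrees), then the finger opening in mm, from 0 to 87. A call has 1 to 5 rows; each row is the pose to reach, as a shift and turn from the pose commanded when the call began, along the tool's axes at that moment; what a row does not reach only later rows make up. A row lasts 1/8 s, in which the tool goes at most 62.5 mm and 10.7 degrees, less where a joint would pass 70% of its speed; a pose out of reach is approached as far as the arm can. A call with a gripper value outside its range is refused whole. The fingers move at their own pace and stop on an object; "squeeze" is the grip in N (left out, the last holds). Time passes only in rows, so rows that repeat a pose let the fingers close. It gives the time, the measured TCP pose, the force, the opening and the grip force at its end, in the units of the state.
- env.get_obs(): the state, without advancing time (a new reading comes with each control period).
- env.read_camera(name): name is "scene" or "side" or "wrist"; returns (picture, depth): 400x640x3 uint8, red, green, blue; 400x640 float32, m along the optical axis (not along the pixel's ray), 0 where there is no reading.
- env.camera_model(name): a dict with "K" (3x3 intrinsics, pixels), "k1" (the pictures are not rectified: a ray, as slopes to the right and down, at radius r is drawn at 1 + k1 r^2 times it, then the intrinsics apply), "rvec" (rotation vector, rad) and "tvec" (3), from world to camera coordinates, as OpenCV has them; the wrist camera has in their place "tool_from_camera" (4x4, takes a point from camera to tool coordinates, whose origin is the TCP and whose axes are the flange's). Camera axes: x right, y down, z forward; pixel columns grow to the right and rows downward; lengths in m; the calibration is good to about 2 mm. A picture is of the moment at which its call begins: read the wrist's pose just before it. camera_model takes no time and is no camera call.
- env.sign_off(): hands the job in; it is judged then, once.
The state is a dict: "time_s": time; "qpos": joint angles; "joint_velocities": joint speeds; "effort": joint torques, N m; "tool_pos": TCP position; "tool_rot": TCP orientation; "force": force on the tool from outside, world axes, zero at the start; "wrist_torque": the same for the moment, N m; "grip_width": finger opening in m; "grasp_force": force on a finger pad.
Only numpy, scipy, OpenCV 4.12 (cv2) and the standard library are available. Lean on these libraries where they do the work, as an engineer would, in place of code of your own. Each camera call takes 0.05 s, during which the arm holds its last target. There are 200 camera calls.

## Working session

There is one attempt and no reset: what is moved stays moved. The work goes in short steps, Python scripts to look and compute and a tool call to move; the robot and the scene stay as the last step left them, time stands still between calls to the robot, and variables do not carry over. Pictures are saved under pics/ and viewed, at most 10 in all, crops included, and the job is handed in when it is done.

Besides the shell and the picture viewer there is one more tool, called after "Emit:" by a JSON object that holds its "fn" and its "kwargs", one argument or row to a line. drive_tool: Moves the arm, as the interface text tells. Its arguments: {"type":"object","properties":{"moves":{"type":"array","items":{"type":"number"}},"squeeze":{"type":"number"}},"required":["moves"]}

```bash
mkdir -p pics
cat > h.py <<'E'
import numpy as np, cv2
from cell import env
from scipy.spatial.transform import Rotation as R
def cloud(name):
    o=env.get_obs(); img,d=env.read_camera(name); m=env.camera_model(name)
    h,w=d.shape; u,v=np.meshgrid(np.arange(w),np.arange(h))
    k=m["k1"]; K=np.array(m["K"])
    p=np.stack([(u-K[0,2])/K[0,0],(v-K[1,2])/K[1,1]],-1); q=p.copy()
    for _ in range(10): q=p/(1+k*(q**2).sum(-1,keepdims=True))
    c=np.concatenate([q,np.ones((h,w,1))],-1)*d[...,None]
    if name=="wrist":
        T=np.array(m["tool_from_camera"]); Rt=R.from_euler('xyz',o["tool_rot"],degrees=True).as_matrix()
        P=(c@T[:3,:3].T+T[:3,3])@Rt.T+np.array(o["tool_pos"])
    else:
        Rm=cv2.Rodrigues(np.array(m["rvec"],float))[0]; P=(c-np.array(m["tvec"]).ravel())@Rm
    P[d==0]=np.nan
    return img,P
def save(n,img): cv2.imwrite(f"pics/{n}.png",img[...,::-1])
E
python3 - <<'E'
from h import *
print(env.get_obs())
a,P=cloud("scene"); b,Q=cloud("side")
np.savez("s.npz",a=a,P=P,b=b,Q=Q); save("scene",a); save("side",b)
E
```

```text
{'time_s': 0.0, 'qpos': array([74.14636783, 18.43865509, -4.01504837, 83.17470509,  1.29496055,
       78.54005328, -3.2594291 ]), 'joint_velocities': array([ 0.02785011,  0.00859324,  0.14441137, -0.02813414,  0.01901632,
       -0.0544541 ,  0.0228692 ]), 'effort': array([ 1.89170796e-04, -4.91285706e+01, -4.03959313e-01, -3.12524378e+01,
       -6.40598964e-02,  4.39020200e-02,  2.11754282e-04]), 'tool_pos': array([ 0.18615535, -0.62220105,  0.22146775]), 'tool_rot': array([-1.79891824e+02,  5.83009805e-03,  1.66634875e+01]), 'force': array([ 0.1279341 , -0.21011658, -1.07862631]), 'wrist_torque': array([ 0.00817569, -0.01891728, -0.01850401]), 'grasp_force': 0.0, 'grip_width': 0.08665219676501845}
```

View pics/scene.png

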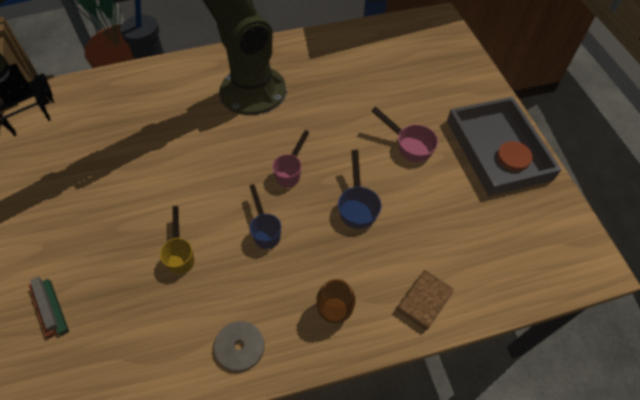

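View pics/side.png

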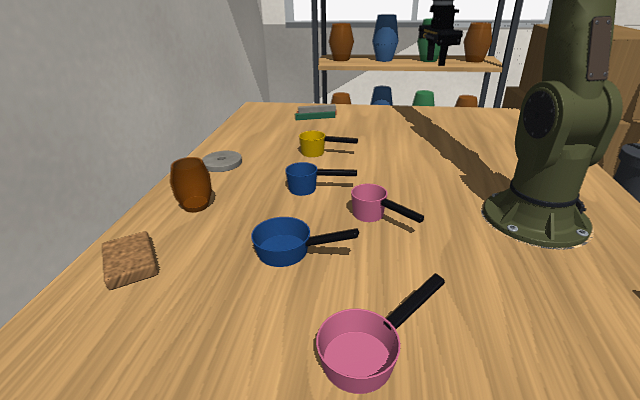

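The scene view shows the small blue pan at (265,232) with its handle tip at (254,187), the large blue at (360,208) with its handle tip at (355,152), yellow at (177,255), and pink look-alikes at (287,170) and (417,142). The side view agrees: small blue at (302,179), large blue at (281,241).

```bash
cat > fit.py <<'E'
from h import *
from scipy.optimize import least_squares
def circ(xy):
    f=lambda p:np.hypot(xy[:,0]-p[0],xy[:,1]-p[1])-p[2]
    r=least_squares(f,[*xy.mean(0),.05],loss='soft_l1',f_scale=.002); return r.x
def pan(img,P,c0,zr,rmax,rr):
    hsv=cv2.cvtColor(img,cv2.COLOR_RGB2HSV).astype(int)
    near=np.hypot(P[...,0]-c0[0],P[...,1]-c0[1])<rmax
    blue=(hsv[...,0]>100)&(hsv[...,0]<130)&(hsv[...,1]>110)
    m=blue&near&(abs(P[...,2]-zr)<.006); xy=P[m][:,:2]
    c=circ(xy)
    dk=(hsv[...,2]<60)&(P[...,2]>zr-.02)&(P[...,2]<.11)&(np.hypot(P[...,0]-c[0],P[...,1]-c[1])<.175)&(np.hypot(P[...,0]-c[0],P[...,1]-c[1])>rr+.012)&~blue
    h=P[dk]; v=h[:,:2]-c[:2]
    a=np.degrees(np.arctan2(*np.median(v/np.linalg.norm(v,axis=1,keepdims=True),axis=0)[::-1])) if len(h) else None
    return c,len(xy),a,len(h),(h.mean(0) if len(h) else None), np.linalg.norm(v,axis=1).max() if len(h) else None
E
python3 - <<'E'
from fit import *
s=np.load("s.npz"); np.set_printoptions(precision=4,suppress=True)
a,P,b,Q=s['a'],s['P'],s['b'],s['Q']
for n,uv,uvs in (("small",(265,232),(302,179)),("large",(360,208),(281,241)),("yel",(177,255),(312,144))):
    print(n,P[uv[1],uv[0]],Q[uvs[1],uvs[0]])
for n,uv,z,r in (("small",(265,232),.06,.042),("large",(360,208),.046,.06)):
    c0=P[uv[1],uv[0]]
    for I,X in ((a,P),(b,Q)): print(n,*pan(I,X,c0,z,r+.03,r))
print(P[187,254],P[152,355],P[208,176],P[143,382-5])
E
```

```text
small [ 0.5458 -0.077   0.0056] [ 0.5492 -0.0337  0.0501]
large [0.5426 0.1969 0.0083] [0.5586 0.1652 0.0041]
yel [ 0.554  -0.3204  0.0079] [ 0.5652 -0.2761  0.0434]
small [ 0.5648 -0.0768  0.0358] 11 -177.6582497947769 122 [ 0.4679 -0.0801  0.0611] 0.1738926829834972
small [ 0.5585 -0.0717  0.0399] 148 179.82766426197574 152 [ 0.4581 -0.0722  0.0552] 0.142530058465202
large [0.5528 0.1875 0.057 ] 36 167.77447780451243 171 [0.4414 0.2114 0.0701] 0.1551999791189596
large [0.5504 0.192  0.0577] 387 164.68025199144313 322 [0.4358 0.2215 0.0692] 0.16107543140377267
[ 0.4287 -0.0781  0.0588] [0.4066 0.2204 0.0868] [ 0.442  -0.2965  0.0623] [0.3296 0.323  0.003 ]
```

Emit:
{"fn": "drive_tool", "kwargs": {
  "moves": [10.4,-11.2,0,1.67,45,10.4,-11.2,0,1.67,45,10.4,-11.2,0,1.67,45,10.4,-11.2,0,1.67,45,10.4,-11.2,0,1.67,45],
  "squeeze": 50
}}

```text
time_s: 0.72
tool_pos: [0.3249, -0.3403, 0.2223]
tool_rot: [180.0, 0.0, -0.0]
force: [0.3, -0.4, -0.3]
grip_width: 0.0483
grasp_force: 0.0
```

Emit:
{"fn": "drive_tool", "kwargs": {
  "moves": [3.3,-6.7,0,0,45,3.3,-6.7,0,0,45,3.3,-6.7,0,0,45,3.3,-6.7,0,0,45,3.3,-6.7,0,0,45]
}}

```text
time_s: 1.35
tool_pos: [0.4571, -0.0717, 0.2225]
tool_rot: [180.0, -0.0, 0.1]
force: [0.5, -0.9, -0.1]
grip_width: 0.045
grasp_force: 0.0
```

Run:
```python
from fit import *
np.set_printoptions(precision=4,suppress=True)
a,P=cloud("wrist"); save("w1",a); np.savez("w1.npz",a=a,P=P)
o=env.get_obs(); print(o['tool_pos'],o['tool_rot'],o['qpos'],o['time_s'])
print(*pan(a,P,(.5585,-.0717),.056,.07,.042))
```

```text
[ 0.4595 -0.0648  0.2228] [-179.7895   -0.1523    0.5341] [ 42.0499  -3.8112 -35.2099 107.2451  -2.5018  75.7595 -81.9551] 1.4
[ 0.5608 -0.0738  0.0395] 1493 -176.99608538358464 1239 [ 0.4648 -0.0789  0.0589] 0.14209405153947113
```

View pics/w1.png

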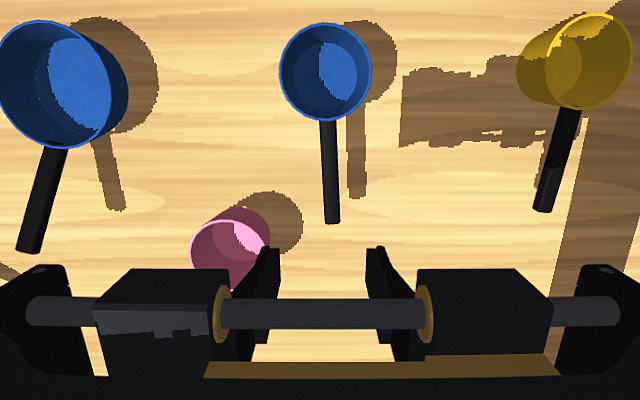

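The wrist view shows the small blue pan at (325,72) with its handle running down to (332,222), the large blue at left (62,85), yellow at (580,60) and the small pink pan at (230,245) near the left finger. The arm may not have settled, so I'll measure again and check the pink pan's clearance.

Run:
```python
from fit import *
np.set_printoptions(precision=4,suppress=True)
a,P=cloud("wrist");
a,P=cloud("wrist"); o=env.get_obs(); print(o['tool_pos'],o['tool_rot'],o['time_s'])
print(*pan(a,P,(.5585,-.0717),.056,.07,.042)); print(*pan(a,P,(.551,.191),.046,.08,.06))
for v in (130,160,190,215):
    hsv=a[v].max(1); 
    x=[u for u in range(310,350) if a[v,u].max()<70]; print(v,x[0],x[-1],np.median(P[v,x],0))
s=np.load("s.npz"); h=cv2.cvtColor(s['a'],cv2.COLOR_RGB2HSV).astype(int); u0=s['P']
m=(abs(h[...,0]-165)<20)&(h[...,1]>60)&(u0[...,2]>.05)&(np.hypot(u0[...,0]-.41,u0[...,1])<.12)
print(m.sum(),u0[m].min(0),u0[m].max(0))
h=cv2.cvtColor(a,cv2.COLOR_RGB2HSV).astype(int)
m=(abs(h[...,0]-165)<20)&(h[...,1]>60)&(P[...,2]>.01); print(np.nanpercentile(P[m],[2,98],axis=0))
```

```text
[ 0.4571 -0.0716  0.2224] [-179.9791    0.0152    0.3094] 1.5
[ 0.5608 -0.0738  0.0395] 1482 -176.98191177518314 1226 [ 0.4653 -0.0788  0.0589] 0.1417469470401207
[0.5524 0.1885 0.0576] 2076 169.27724553149199 2089 [0.4397 0.2106 0.0685] 0.16039062970305096
130 324 340 [ 0.5124 -0.0761  0.0587]
160 326 341 [ 0.4842 -0.078   0.059 ]
190 327 342 [nan nan nan]
215 328 343 [ 0.4286 -0.081   0.059 ]
134 [ 0.3419 -0.012   0.0501] [0.4233 0.0634 0.0658]
[[ 0.3446 -0.148   0.0122]
 [ 0.4953  0.0662  0.3144]]
```

Emit:
{"fn": "drive_tool", "kwargs": {
  "moves": [0.22,0.18,1.2,-0.3,45,0.22,0.18,2.4,-0.3,45,0.22,0.18,3.6,-0.3,45,0.22,0.18,4.4,-0.3,45,0.22,0.18,4.73,-0.3,45]
}}

```text
time_s: 2.12
tool_pos: [0.4632, -0.0827, 0.0312]
tool_rot: [-180.0, 0.2, 2.9]
force: [0.7, 0.4, 1.1]
grip_width: 0.045
grasp_force: 0.0
```

Emit:
{"fn": "drive_tool", "kwargs": {
  "moves": [0,0,0,0,30,0,0,0,0,20,0,0,0,0,10,0,0,0,0,10,0,0,0,0,5],
  "squeeze": 50
}}

```text
time_s: 2.75
tool_pos: [0.4659, -0.0819, 0.034]
tool_rot: [180.0, -0.1, 3.0]
force: [-0.7, -1.1, 2.9]
grip_width: 0.0155
grasp_force: 49.6
```

Gripped. Lift straight up.

Emit:
{"fn": "drive_tool", "kwargs": {
  "moves": [0,0,-0.5,0,5,0,0,-1,0,5,0,0,-1.75,0,5,0,0,-2.5,0,5,0,0,-2.5,0,5]
}}

```text
time_s: 3.38
tool_pos: [0.4669, -0.082, 0.1353]
tool_rot: [179.9, -0.2, 3.0]
force: [-0.7, -1.0, -0.1]
grip_width: 0.0153
grasp_force: 49.6
```

Run:
```python
from fit import *
np.set_printoptions(precision=4,suppress=True)
a,P=cloud("wrist"); save("w2",a); o=env.get_obs(); print(o['tool_pos'],o['tool_rot'],o['force'],o['time_s'],o['grip_width'])
print(*pan(a,P,(.561,-.074),.156,.07,.042)); print(*pan(a,P,(.5524,.1885),.046,.08,.06))
```

```text
[ 0.4656 -0.0819  0.1336] [179.942   -0.0617   2.9563] [-0.1357 -0.5107 -1.721 ] 3.425 0.015573383738519546
[ 0.5617 -0.0751  0.0389] 7150 None 0 None None
[0.5529 0.1896 0.0587] 1149 None 0 None None
```

View pics/w2.png

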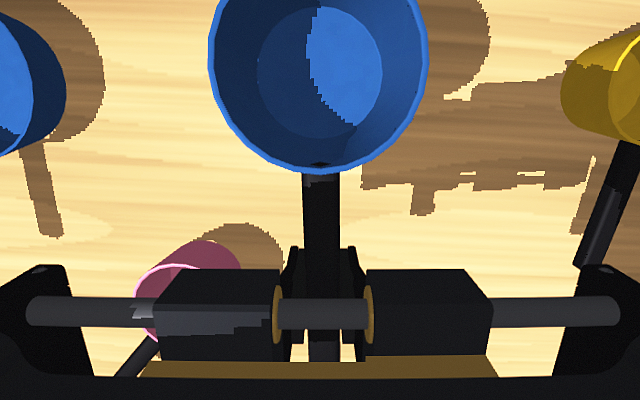

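Emit:
{"fn": "drive_tool", "kwargs": {
  "moves": [0.3,-0.45,-0.5,-1,5,0.6,-0.9,-0.5,-2,5,0.9,-1.35,-0.5,-3,5,1.2,-1.8,-0.5,-4,5,1.5,-2.25,-0.5,-5,5]
}}

```text
time_s: 4.05
tool_pos: [0.5197, 0.0119, 0.1514]
tool_rot: [-179.8, 0.1, 53.3]
force: [-0.4, 0.1, -1.1]
grip_width: 0.0151
grasp_force: 49.6
```

Emit:
{"fn": "drive_tool", "kwargs": {
  "moves": [0.5,-0.1,0,-1,5,1,-0.2,0,-2,5,1.6,-0.35,0,-3,5,2.24,-0.47,0,-4.1,5,2.24,-0.47,0,-4.1,5]
}}

```text
time_s: 4.68
tool_pos: [0.5586, 0.0965, 0.1515]
tool_rot: [-179.8, -0.1, 94.1]
force: [-0.1, -0.2, -1.6]
grip_width: 0.0154
grasp_force: 49.6
```

```bash
cat >> fit.py <<'E'
def look(n,zs=.155,zl=.046):
    np.set_printoptions(precision=4,suppress=True)
    o=env.get_obs(); print(o['tool_pos'],o['tool_rot'],o['force'],o['time_s'])
    for cam in ("scene","side","wrist"):
        a,P=cloud(cam); save(n+cam,a); np.savez(n+cam,a=a,P=P)
        h=cv2.cvtColor(a,cv2.COLOR_RGB2HSV).astype(int); blue=(h[...,0]>100)&(h[...,0]<130)&(h[...,1]>110)
        for z,r in ((zs,.042),(zl,.06)):
            m=blue&(abs(P[...,2]-z)<.008)&(np.hypot(P[...,0]-.5527,P[...,1]-.189)<r+.03)
            if m.sum()<8: print(cam,z,'few'); continue
            q=P[m]; f=lambda p:np.hypot(q[:,0]-p[0],q[:,1]-p[1])-r
            s=least_squares(f,[.5527,.189],loss='soft_l1',f_scale=.002); print(cam,z,s.x,len(q),np.abs(s.fun).mean())
E
python3 - <<'E'
from fit import *
import time
cloud("wrist"); look("v3")
for cam in ("side","wrist"):
    s=np.load(f"v3{cam}.npz"); P=s['P']; a=s['a']; h=cv2.cvtColor(a,cv2.COLOR_RGB2HSV).astype(int)
    m=(h[...,0]>100)&(h[...,0]<130)&(h[...,1]>110)&(P[...,2]>.1)
    print(cam,np.nanmin(P[m],0),np.nanmax(P[m],0))
    # top rim by azimuth (tilt)
    q=P[m]; az=np.degrees(np.arctan2(q[:,1]-.189,q[:,0]-.5527))
    print([(k,round(q[(az>=k)&(az<k+45),2].max(),4)) for k in range(-180,180,45) if ((az>=k)&(az<k+45)).sum()>5])
E
```

```text
[0.5585 0.0946 0.1516] [-179.8247   -0.0371   93.9525] [-0.0951 -0.3255 -1.8707] 4.725
scene 0.155 few
scene 0.046 [0.5495 0.1885] 36 0.0010138792344914222
side 0.155 [0.5496 0.191 ] 546 0.0037997305120683438
side 0.046 [0.55   0.1917] 468 0.0029094341984447335
wrist 0.155 [0.5505 0.1938] 4793 0.004452381897479762
wrist 0.046 few
side [-0.1991 -1.3934  0.1098] [0.6776 0.2335 0.3869]
[(-180, np.float64(0.3869)), (-135, np.float64(0.3794)), (-90, np.float64(0.3502)), (-45, np.float64(0.2629)), (0, np.float64(0.1771)), (45, np.float64(0.1776)), (90, np.float64(0.178)), (135, np.float64(0.1779))]
wrist [0.4701 0.0513 0.1187] [0.6424 0.2222 0.2578]
[(-180, np.float64(0.2467)), (-135, np.float64(0.2578)), (-90, np.float64(0.2562)), (-45, np.float64(0.245)), (0, np.float64(0.179)), (45, np.float64(0.1676)), (90, np.float64(0.151)), (135, np.float64(0.18))]
```

View pics/v3side.png

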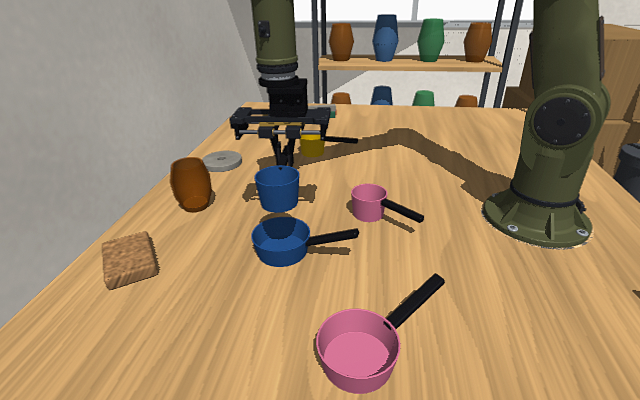

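The side view shows the small pan hanging level at (278,188), above the large pan at (281,241). Next I'll check how far apart their centres are, using the same camera for both.

```bash
cat > rel.py <<'E'
from fit import *
def rel(f,zs,zl=.046):
    for cam in ("side","wrist","scene"):
        s=np.load(f"{f}{cam}.npz"); P=s['P']; h=cv2.cvtColor(s['a'],cv2.COLOR_RGB2HSV).astype(int)
        for z,r in ((zs,.042),(zl,.06)):
            m=(h[...,0]>100)&(h[...,0]<130)&(h[...,1]>110)&(abs(P[...,2]-z)<.003)&(np.hypot(P[...,0]-.5527,P[...,1]-.189)<r+.02)
            q=P[m]
            if len(q)<10: print(cam,z,len(q)); continue
            t=least_squares(lambda p:np.hypot(q[:,0]-p[0],q[:,1]-p[1])-p[2],[.5527,.189,r],loss='soft_l1',f_scale=.001); print(cam,z,t.x,len(q),np.abs(t.fun).mean())
E
python3 -c "
from rel import *
np.set_printoptions(precision=4,suppress=True)
rel('v3',.1765)"
```

```text
side 0.1765 [0.5482 0.1907 0.0399] 211 0.000950859990095488
side 0.046 [0.5506 0.1919 0.0577] 244 0.000972855798639633
wrist 0.1765 [0.5505 0.1882 0.0395] 4547 0.0009125895827950696
wrist 0.046 0
scene 0.1765 5
scene 0.046 [0.5527 0.1882 0.0568] 26 0.000772418571010611
```

Emit:
{"fn": "drive_tool", "kwargs": {
  "moves": [0.02,0.05,0.4,0,5,0.02,0.05,0.9,0,5,0.02,0.05,1.4,0,5,0.02,0.05,1.7,0,5,0.02,0.05,1.8,0,5]
}}

```text
time_s: 5.5
tool_pos: [0.5609, 0.0951, 0.08]
tool_rot: [-179.9, -0.0, 94.0]
force: [-0.2, -0.3, -0.5]
grip_width: 0.0155
grasp_force: 49.6
```

Emit:
{"fn": "drive_tool", "kwargs": {
  "moves": [0,0,0.2,0,5,0,0,0.4,0,5,0,0,0.6,0,5,0,0,0.75,0,5,0,0,0.85,0,5]
}}

```text
time_s: 6.12
tool_pos: [0.5614, 0.095, 0.0469]
tool_rot: [-180.0, 0.0, 94.0]
force: [-0.6, -0.9, -2.1]
grip_width: 0.0157
grasp_force: 49.6
```

Emit:
{"fn": "drive_tool", "kwargs": {
  "moves": [0,0,0.04,0,5,0,0,0.08,0,5,0,0,0.12,0,5,0,0,0.15,0,5,0,0,0.17,0,5]
}}

```text
time_s: 6.75
tool_pos: [0.5615, 0.0951, 0.0405]
tool_rot: [180.0, 0.0, 94.0]
force: [1.1, -0.0, -1.1]
grip_width: 0.0152
grasp_force: 49.6
```

Emit:
{"fn": "drive_tool", "kwargs": {
  "moves": [0,0,0.01,0,5,0,0,0.02,0,5,0,0,0.03,0,5]
}}

```text
time_s: 7.12
tool_pos: [0.5616, 0.0951, 0.0393]
tool_rot: [180.0, 0.0, 94.0]
force: [-0.7, 0.3, -0.9]
grip_width: 0.0157
grasp_force: 49.6
```

Emit:
{"fn": "drive_tool", "kwargs": {
  "moves": [0,0,0.01,0,5,0,0,0.02,0,5,0,0,0.03,0,5]
}}

```text
time_s: 7.5
tool_pos: [0.5617, 0.0949, 0.0383]
tool_rot: [180.0, 0.0, 94.0]
force: [-0.8, -0.5, 1.6]
grip_width: 0.0154
grasp_force: 49.6
```

Emit:
{"fn": "drive_tool", "kwargs": {
  "moves": [0,0,0.01,0,5,0,0,0.02,0,5]
}}

```text
time_s: 7.75
tool_pos: [0.5618, 0.0945, 0.0378]
tool_rot: [180.0, 0.1, 93.9]
force: [-1.8, -2.5, 5.7]
grip_width: 0.0153
grasp_force: 49.6
```

Contact on the floor at the expected height. Release.

Emit:
{"fn": "drive_tool", "kwargs": {
  "moves": [0,0,-0.01,0,15,0,0,-0.01,0,18,0,0,-0.01,0,24,0,0,-0.01,0,32,0,0,-0.01,0,40],
  "squeeze": 5
}}

```text
time_s: 8.38
tool_pos: [0.5615, 0.0952, 0.0376]
tool_rot: [-180.0, -0.0, 94.0]
force: [0.1, -1.2, -0.0]
grip_width: 0.0347
grasp_force: 0.0
```

Emit:
{"fn": "drive_tool", "kwargs": {
  "moves": [0,0,-0.2,0,40,0,0,-0.6,0,40,0,0,-1.5,0,40,0,0,-2.7,0,40,0,0,-4,0,40]
}}

```text
time_s: 9.0
tool_pos: [0.5613, 0.0953, 0.2002]
tool_rot: [180.0, 0.0, 94.0]
force: [0.2, -0.7, -1.0]
grip_width: 0.0399
grasp_force: 0.0
```

Emit:
{"fn": "drive_tool", "kwargs": {
  "moves": [-2,0,-1,0,40,-3,0,-1,0,40,-3,0,-1,0,40]
}}

```text
time_s: 9.38
tool_pos: [0.5708, -0.0316, 0.2398]
tool_rot: [179.9, 0.2, 93.4]
force: [0.1, 0.2, -0.3]
grip_width: 0.0401
grasp_force: 0.0
```

Run:
```python
from rel import *
look("v4",.064,.046); rel('v4',.061)
for cam in ("side","scene"):
    s=np.load(f"v4{cam}.npz"); P=s['P']; h=cv2.cvtColor(s['a'],cv2.COLOR_RGB2HSV).astype(int)
    m=(h[...,0]>100)&(h[...,0]<130)&(h[...,1]>110)&(P[...,2]>.048)&(np.hypot(P[...,0]-.5527,P[...,1]-.189)<.06)
    q=P[m]; az=np.degrees(np.arctan2(q[:,1]-.189,q[:,0]-.5527))
    print(cam,[(k,round(np.percentile(q[(az>=k)&(az<k+45),2],97),4)) for k in range(-180,180,45) if ((az>=k)&(az<k+45)).sum()>5])
a=np.load("v4side.npz")['a'][170:290,200:400]; b=np.load("v4scene.npz")['a'][130:250,250:450]
save("fin",cv2.resize(np.vstack([a,b]),None,fx=2.4,fy=2.4))
```

```text
[ 0.5708 -0.0316  0.2398] [179.8505   0.2119  93.3898] [ 0.0846  0.1692 -0.2744] 9.375
scene 0.064 [0.5513 0.1909] 17 0.0012994069623706323
scene 0.046 few
side 0.064 [0.5515 0.1923] 347 0.0025257294817511186
side 0.046 [0.5502 0.1894] 799 0.013745539388543096
wrist 0.064 [0.5634 0.1767] 27 0.0028320532862439562
wrist 0.046 [0.5526 0.1918] 232 0.0007681829632923536
side 0.061 [0.5515 0.1928 0.0399] 238 0.001021586108858107
side 0.046 [0.5447 0.1997 0.0479] 358 0.0074330229790320395
wrist 0.061 [0.558  0.1353 0.0086] 26 0.0005448414327828009
wrist 0.046 [0.5527 0.1888 0.0573] 226 0.000735690113392831
scene 0.061 5
scene 0.046 3
side [(-180, np.float64(0.0648)), (-135, np.float64(0.0639)), (-90, np.float64(0.0643)), (-45, np.float64(0.064)), (0, np.float64(0.0644)), (45, np.float64(0.0644)), (90, np.float64(0.0643)), (135, np.float64(0.0649))]
scene [(-90, np.float64(0.0703)), (-45, np.float64(0.0678))]
```

View pics/fin.png

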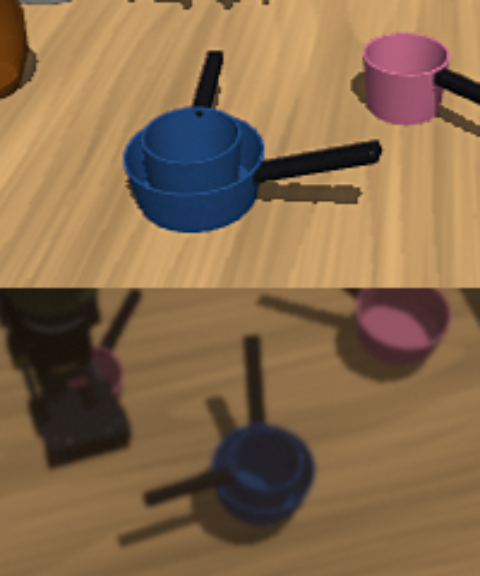

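The picture shows the small pan sitting level inside the large one. Its rim is at 64 mm all round, so it is fully home, and the handles (top view: tips at (150,497) and (252,340)) are about 105° apart.

Emit:
{"fn": "drive_tool", "kwargs": {
  "moves": [0,0,0,0,40,0,0,0,0,40]
}}

```text
time_s: 9.78
tool_pos: [0.5696, -0.023, 0.2376]
tool_rot: [-180.0, -0.0, 94.1]
force: [0.3, -0.4, -0.2]
grip_width: 0.04
grasp_force: 0.0
```

```bash
python3 -c "
from cell import env; print(env.sign_off())"
```

```text
the job is handed in; nothing more can be done
None
```

The small blue pan is nested level and fully home in the large blue pan, handles about 105° apart and gripper clear; I handed the job in at about 9.8 s, and no verdict came back.

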